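Lock the stop screw of a microtome knife-holder base

TASK

Lock the setting of the stop screw on the sloping knife-holder base without letting the screw turn. First feed the loose square bar, nose first, through the guide tube and right through the slot in the brass screw head until its nose shows on the far side (its blue end stays outside the tube), so that the bar holds the screw; then swing the red-handled lever of the jam nut clockwise until it stops. Leave the bar in place, let go of everything, and do not disturb the jar, the wrench or the stack of cassettes.

Things in the scene. Friction and masses are not known exactly. Their poses are not given: they have to be found in the camera images.
- deck: Aluminium deck plate 150 by 160 by 16 mm on a grey wedge base fixed to the bench. Origin: on its upper face, on the axis of the adjusting screw. z: out of the plate along the screw, leaning 25 degrees from vertical towards the robot; x: up the slope, away from the robot; y: level, to the left. Plate: x -75 to 75, y -95 to 65 mm. Offsets called 'deck' are in this frame.
- screw_head (a point): Centre of the slot in the brass screw head, at deck (0, 0, 60) mm; turns with the screw. Head 52 mm in diameter, deck z 40 to 72 mm. Its slot is 17 mm wide, runs along deck y (y -23 to 23) and is open above and at both ends, floor at z 48 mm. Below the head sits the jam nut, a steel hexagon 52 mm across, z 10 to 30 mm.
- tube_mouth (a point): Middle of the entry of the square steel guide tube, at deck (0, -90, 60) mm. The tube runs along deck +y for 50 mm (y -90 to -40) towards the head. Bore 17 mm square, sides parallel to deck x and z; 29 mm square outside. A flared lead-in, about 35 mm square, stands 14 mm out from the mouth towards -y. The bar must run along deck y at x 0, z 60 mm.
- bar: Loose square aluminium bar, 14 by 14 by 210 mm, about 0.12 kg, lying on the bench; it enters the tube only with its sides parallel to the bore's. Origin: middle of its underside (axis 7 mm above). x along the bar to the nose, which tapers to 7 mm over the last 16 mm. The rear 50 mm (x -105 to -55 mm) is blue: grip there.
- bar_nose (a point): Centre of the bar's nose end, on its axis, 105 mm from the middle. When home it is 26 to 70 mm past the screw axis along deck +y (40 mm is good).
- screw (a joint): Angle of the adjusting screw (rad, counter-clockwise seen from above along deck z); at 0 its slot lines up with the tube. It turns easily (0.08 N m) unless the bar holds it, and turning the jam nut drags it along. With the bar in, it still takes up about 0.1 rad of play, so the lever must swing that much further to reach the nut's stop.
- nut (a joint): Angle of the jam nut relative to the screw (rad), growing clockwise seen from above along deck z. Slack at the start, between 0 and 0.4; hard stop, locked, at 1.4. Stays where it is left; about 3.5 N on the handle moves it. The lever points at 130 degrees minus this angle, counter-clockwise from deck x in the deck's xy plane (screw at 0).
- lever_grip (a point): Point to grip on the lever's red handle: a round post 22 mm in diameter standing along deck z from z 14 to 78 mm, 90 mm from the screw axis; this point is at deck z 55 mm. A black arm 18 mm wide joins it to the nut at z 14 to 26 mm.
- jar: Amber jar, 70 mm in diameter, 85 mm tall; bystander.
- wrench: Wrench 160 mm long lying on the bench; bystander.
- cassettes: Stack of four tissue cassettes, 40 by 28 by 36 mm; bystander.
Mind the look-alikes: they are no part of the job. Of the things that look like the bar, take the one that is nearest to the robot's base at the start.

How it is judged (in metres and radians):
On the way, in this order (a step that is already met when the one before it is completed fails the run):
1. the bar is fed through the guide tube and the slot of the screw head, its nose past the head (y of bar_nose in the frame of deck between 0.026 and 0.07 m and x of bar_nose in the frame of deck between -0.012 and 0.012 m and z of bar_nose in the frame of deck between 0.048 and 0.072 m and angle between the x axis of bar and the y axis of deck, either way round below 0.15 rad), for 0.2 s.
2. the jam nut is swung clockwise to its stop (value of joint nut above 1.28 rad), for 0.2 s.
At the end, for the whole second after the job is handed in: The bar lies at rest through the tube and the head's slot, its nose 26 to 70 mm past the screw axis, on the tube's line within 12 mm and 0.15 rad; the jam nut is beyond 1.28 rad (stop at 1.4); the screw is within 0.25 rad of 0 (all of step 1 and value of joint screw between -0.25 and 0.25 rad and value of joint nut above 1.28 rad and linear speed of bar below 0.02 m/s); the robot touches nothing.
It fails at once if the adjusting screw is turned more than 0.35 rad from its setting (value of joint screw above 0.35 rad or value of joint screw below -0.35 rad).
It fails at once if the jar is moved more than 30 mm or tipped (distance of jar from where it was at the start of the episode above 0.03 m or angle between jar's own z axis and vertical above 0.3 rad).
It fails at once if the wrench is moved more than 30 mm (distance of wrench from where it was at the start of the episode above 0.03 m).
It fails at once if the cassette stack is moved more than 30 mm (distance of cassettes from where it was at the start of the episode above 0.03 m).
It also fails if it takes over 61 s, if anything falls off the work surface, if the arm or the gripper's body presses on something with over 40 N, if the wrist force passes 120 N, or if a joint passes its speed limit or range.

ROBOT

A 6-joint arm with a two-finger parallel gripper is mounted at the origin on the work surface. World frame = base frame: x ahead of the robot, y to its left, z up, the work surface at z = 0. Lengths are in mm, angles in rad, forces in N, time in s.
With the tool pointing down it reaches from about 375 to 925 mm from the base axis. Payload 5.7 kg.
Tool frame: the origin (TCP) lies at the very end of the fingers, on their centre line; the grasp point (between the pads) lies 19 mm behind it; z points along the fingers, y is the line along which they close (so a half turn about z gives the same grasp; the last joint's range is limited). The gripper opens to 85 mm and grips with 20 to 120 N. Pads are 22 mm wide; open, the fingers measure 114 mm over their backs; the gripper's body (76 mm by 85 mm) begins 54 mm behind the grasp point. The pads swing forward as they close: fully open they stand 13 mm farther back than shut.
Start: joints at [1.104, 0.359, 1.51, -0, 1.272, -0.115], TCP at [206.744, 563.223, 231.267] pointing down, gripper open.
Joint ranges: [-2.97, 2.97], [-1.01, 2.36], [0.21, 2.38], [-0.96, 4.11], [0.2, 2.71], [-2.98, 2.98]. Speed limits (rad/s): [2.39, 2.39, 3.14, 3.14, 3.14, 3.14].

INTERFACE

Orientations are given as a 3x3 rotation matrix whose columns are the frame's x, y, z axes.
In Python, from plant import r, imaging, find_in, trace gives the robot as it stands.
- The arm moves only by the tool drive_tool, never from a script. Its argument "moves" is a list of rows, each a list of 6 numbers: the shift along the tool's x, y, z as a fraction of full scale, then the turn, a rotation vector about the tool's x, y, z as a fraction of full scale. A call has exactly 5 rows; each row is the pose to reach, as a shift and turn from the pose commanded when the call began, along the tool's axes at that moment, turning the shorter way round; what a row does not reach only later rows make up. Full scale, the value 1, is 300 mm for a shift and 180 degrees for a turn. A row lasts 1/10 s, in which the tool goes at most 50 mm and 8.59 degrees, less where a joint would pass 70% of its speed; a pose out of reach is approached as far as the arm can. A call with a number of a shift or a turn outside -1 to 1 is refused whole. A call with a gripper value outside its range is refused whole. "claw" is the opening, from 0 (shut) to 1 (fully open), set as the call begins (left out, the last holds). The fingers move at their own pace and stop on an object; "force" is the grip in N (left out, the last holds). Time passes only in rows, so rows that repeat a pose let the fingers close, or fill a call up. It gives the time, the measured TCP pose, the force and the opening at its end, in the units of the state.
- r.read_state(): the state, without advancing time (a new reading comes with each control period).
- imaging.capture(name): name is "scene" or "top"; returns the picture (420x560x3 uint8, red, green, blue); there is no depth.
- imaging.get_calibration(name): a dict with "vfov" (degrees; the focal length in pixels is half the picture's height over the tangent of half this angle, whatever the lens; pixels are square), "cx", "cy" (the principal point, pixels), "D" ([k1, k2, p1, p2, k3] as OpenCV has them; the pictures are not rectified), "R" (3x3) and "t" (3): a world point X has camera coordinates R X + t. Camera axes: x right, y down, z forward; pixel columns grow to the right and rows downward; lengths in mm; the calibration is good to about 2 mm. A picture is of the moment at which its call begins. get_calibration takes no time and is no camera call.
- r.hand_in(): hands the job in, once; it reports no verdict.
Trained networks look in the newest picture that a camera, given by its name, has taken for a name from the list of things; names that differ only in an ending like _2 or _b are one class to them, and where a whole thing is asked for, a point or a joint stands for the part that bears it (a point fixed in the world has none). Each returns a list of dicts, best first, with "score" (0 to 1); they miss things now and then, are a little off and sometimes report something else, mostly with a low value. They report only what shows in the picture. A call takes as long as a camera call. They do not tell look-alikes from the thing itself.
- find_in(camera, target): "rect" ([left, top, right, bottom] in pixels, round what is visible of it).
- trace(camera, target): "region" (420x560 bool, what is visible of it) and "rect" ([left, top, right, bottom] in pixels, round what is visible of it).
The state is a dict: "time": time; "joint_pos": joint angles; "joint_vel": joint speeds; "tau": joint torques, N m; "ee_pos": TCP position; "tool_rot": TCP orientation; "ft_force": force on the tool from outside, world axes, zero at the start; "wrist_torque": the same for the moment, N m; "width": finger opening in mm.
Only numpy, scipy, OpenCV 4.12 (cv2) and the standard library are available. Lean on these libraries where they do the work, as an engineer would, in place of code of your own. Each camera call takes 0.05 s, during which the arm holds its last target. There are 200 camera calls.

## Working session

There is one attempt and no reset: what is moved stays moved. The work goes in short steps, Python scripts to look and compute and a tool call to move; the robot and the scene stay as the last step left them, time stands still between calls to the robot, and variables do not carry over. Pictures are saved under pics/ and viewed, on a budget of 10 in all, crops included, one or two more only if the job needs it, and the job is handed in when it is done.

Besides the shell and the picture viewer there is one more tool, called after "Request:" by a JSON object that holds its "op" and its "data", one argument or row to a line. drive_tool: Moves the arm, as the interface text tells. Its arguments: {"type":"object","properties":{"moves":{"type":"array"},"claw":{"type":"number"},"force":{"type":"number"}},"required":["moves"]}

```bash
ls; mkdir -p pics; cat > a.py <<'E'
from plant import r, imaging, find_in, trace
import cv2,numpy as np
for c in("scene","top"):
    im=imaging.capture(c); cv2.imwrite(f"pics/{c}0.png",im[:,:,::-1]); k=imaging.get_calibration(c); print(c,k)
    for t in("deck","bar","screw_head","tube_mouth","lever_grip","jar","wrench","cassettes"):
        try: print(t,[(round(d["score"],2),[int(v) for v in d["rect"]]) for d in find_in(c,t)][:4])
        except Exception as e: print(t,e)
print(r.read_state())
E
python3 a.py
```

```text
pics
scene {'vfov': 47.17075307997292, 'cx': 272.785831747788, 'cy': 211.68319024076956, 'D': array([0.03120527, 0.        , 0.        , 0.        , 0.        ]), 'R': array([[ 0.76404634,  0.64506073, -0.01139514],
       [ 0.45008544, -0.54559467, -0.70692967],
       [-0.46222969,  0.53499824, -0.70719205]]), 't': array([-426.31740347, -188.83659881, 1573.62976321])}
deck [(0.75, [270, 156, 351, 221])]
bar [(0.85, [162, 254, 211, 317]), (0.6, [137, 348, 235, 383])]
screw_head [(0.95, [297, 155, 324, 195])]
tube_mouth []
lever_grip [(0.92, [300, 156, 325, 198]), (0.45, [159, 253, 213, 317])]
jar [(0.55, [348, 133, 370, 166])]
wrench [(0.59, [246, 315, 295, 364])]
cassettes [(0.6, [273, 161, 289, 177])]
top {'vfov': 56.75359646866699, 'cx': 277.57589500065666, 'cy': 210.47276930740708, 'D': array([-0.1038025,  0.       ,  0.       ,  0.       ,  0.       ]), 'R': array([[ 0.0047822 , -0.99993269,  0.01057088],
       [-0.98624024, -0.00646306, -0.16519205],
       [ 0.16524925, -0.00963545, -0.98620477]]), 't': array([ -24.4110273 ,  592.24024498, 1001.70367565])}
deck [(0.56, [181,
[... 435 characters left out ...]
0,  3.53680440e-05,
        1.27250344e+00, -1.15115070e-01]), 'joint_vel': array([-0.00086392,  0.00117852,  0.00040936, -0.00044829, -0.00151161,
        0.00151788]), 'tau': array([ 6.83944963e-04, -5.27601349e+01, -2.79056472e+01, -2.17795064e-04,
        1.34622424e-03, -3.62897254e-06]), 'ee_pos': array([206.73832637, 563.21848847, 231.26633177]), 'tool_rot': array([[-9.38751391e-01,  3.44595151e-01, -8.21607427e-05],
       [ 3.44595158e-01,  9.38751388e-01, -8.78861340e-05],
       [ 4.68433757e-05, -1.10815425e-04, -9.99999993e-01]]), 'ft_force': array([-0.40111932, -0.36718922,  0.13931244]), 'wrist_torque': array([-0.00409624,  0.00953056, -0.01500096]), 'width': 85.0678934356759}
```

```bash
python3 -c "
import cv2
a=cv2.imread('pics/scene0.png');b=cv2.imread('pics/top0.png')
cv2.imwrite('pics/s1.png',cv2.resize(a,(800,600)));cv2.imwrite('pics/t1.png',cv2.resize(b,(800,600)))"
```

```text
(no output)
```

View pics/s1.png

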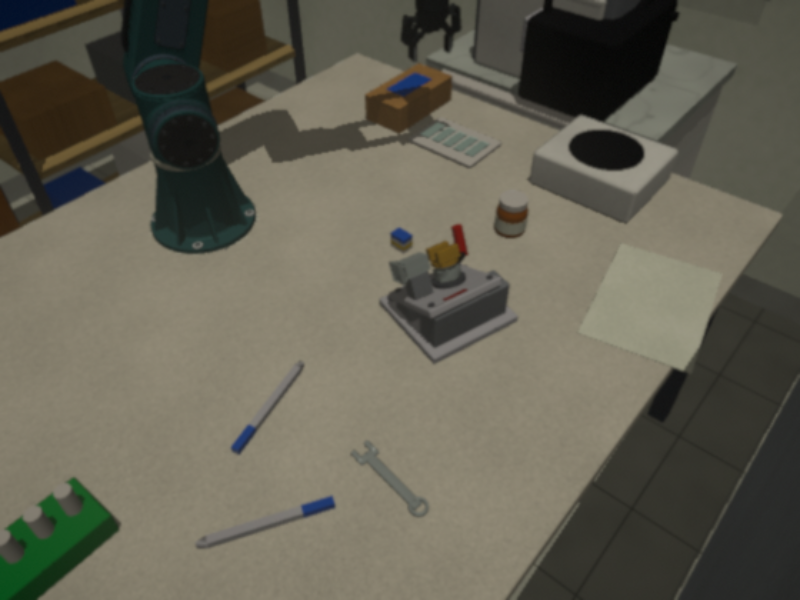

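View pics/t1.png

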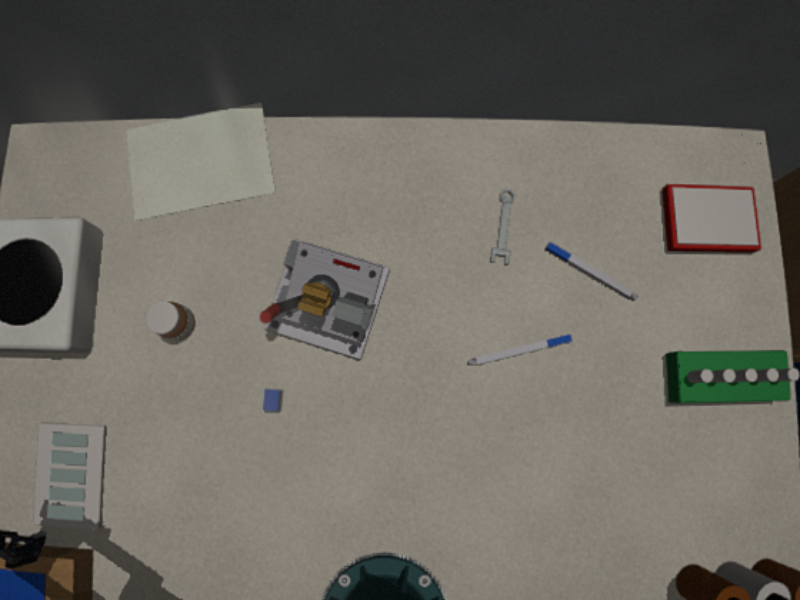

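The near bar is centred at top (520,350)/1.43 px, blue end to the right and nose to the left. The look-alikes are the bar farther out, at (592,271), and possibly the wrench at (503,227). I choose the near one and check it in a close crop that also covers the deck.

```bash
cat > crop.py <<'E'
import cv2,numpy as np
def crop(im,x0,y0,w,h,s):
    c=cv2.resize(im[y0:y0+h,x0:x0+w],None,fx=s,fy=s,interpolation=cv2.INTER_CUBIC)
    c=np.clip(c.astype(float)*1.5,0,255).astype(np.uint8)
    for i in range(0,w,10): cv2.line(c,(int((i+.5)*s),0),(int((i+.5)*s),5 if i%20 else 12),(0,255,255),1); i%20 or cv2.putText(c,str(x0+i),(int(i*s),22),0,.35,(0,255,255),1)
    for i in range(0,h,10): cv2.line(c,(0,int((i+.5)*s)),(5 if i%20 else 12,int((i+.5)*s)),(0,255,255),1); i%20 or cv2.putText(c,str(y0+i),(13,int(i*s)+6),0,.35,(0,255,255),1)
    return c
E
python3 -c "
from crop import *
a=cv2.imread('pics/scene0.png');b=cv2.imread('pics/top0.png')
u=np.hstack([crop(b,180,160,100,100,4),crop(a,263,150,100,100,4)])
v=crop(b,320,225,200,45,4)[:,:800]
cv2.imwrite('pics/c1.png',np.vstack([u,v]))"
```

```text
(no output)
```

View pics/c1.png

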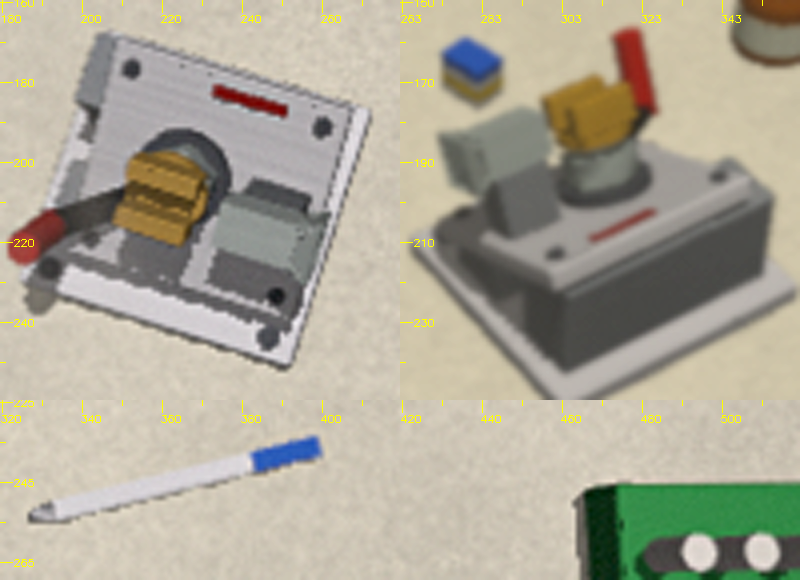

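```bash
cat > fit.py <<'E'
from plant import imaging
from crop import *
from scipy.optimize import least_squares
from scipy.spatial.transform import Rotation as Ro
K={c:imaging.get_calibration(c) for c in("scene","top")}
def proj(c,X):
    k=K[c]; f=210/np.tan(np.radians(k["vfov"]/2)); M=np.array([[f,0,k["cx"]],[0,f,k["cy"]],[0,0,1.]])
    return cv2.projectPoints(np.atleast_2d(X).astype(float),cv2.Rodrigues(k["R"])[0],k["t"],M,k["D"])[0][:,0]
def ray(c,uv):
    k=K[c]; f=210/np.tan(np.radians(k["vfov"]/2)); M=np.array([[f,0,k["cx"]],[0,f,k["cy"]],[0,0,1.]])
    n=cv2.undistortPoints(np.array([[uv]],float),M,k["D"])[0,0]; C=-k["R"].T@k["t"]; return C,k["R"].T@np.array([*n,1])
def onz(c,uv,z): C,d=ray(c,uv); return C+d*(z-C[2])/d[2]
def dR(yaw): return Ro.from_euler("z",yaw).as_matrix()@Ro.from_euler("y",-np.radians(25)).as_matrix()
def W(p,q): return np.array(p[:3])+np.atleast_2d(q)@dR(p[3]).T
E
cat > b.py <<'E'
from fit import *
T=lambda u,v:(180+u/4-.5,160+v/4-.5); S=lambda u,v:(263+(u-400)/4-.5,150+v/4-.5)
obs=[("top",(75,65,0),T(106,33)),("top",(75,-95,0),T(352,106)),("top",(-75,-95,0),T(292,325)),
 ("scene",(75,-95,0),S(552,275)),("scene",(75,65,0),S(757,180)),
 ("top",(0,0,72),T(162,197)),("scene",(0,0,56),S(590,115)),("top",(0,0,0),T(180,180))]
fun=lambda p:np.concatenate([proj(c,W(p,q))[0]-uv for c,q,uv in obs])
s=least_squares(fun,[600,100,80,-.25],loss="soft_l1"); p=s.x; print(p,s.fun.reshape(-1,2).round(1).tolist())
np.save("p.npy",p)
th=np.linspace(0,2*np.pi,40)
circ=lambda z,R=26:np.c_[R*np.cos(th),R*np.sin(th),0*th+z]
sq=lambda y,h:np.array([(h,y,60+h),(h,y,60-h),(-h,y,60-h),(-h,y,60+h),(h,y,60+h)])
a=np.radians(115)
lines=[np.array([(75,65,0),(75,-95,0),(-75,-95,0),(-75,65,0),(75,65,0)]),circ(72),circ(40),sq(-90,14.5),sq(-40,14.5),sq(-104,17.5),
 np.array([(8.5,-24,72),(8.5,24,72)]),np.array([(-8.5,-24,72),(-8.5,24,72)])]
o=[]
for c,x0,y0 in(("top",180,160),("scene",263,150)):
    g=crop(cv2.imread(f"pics/{c}0.png"),x0,y0,100,100,4)
    for l in lines: cv2.polylines(g,[((proj(c,W(p,l))-[x0,y0]+.5)*4).astype(int)],False,(0,255,0),1)
    o.append(g)
cv2.imwrite("pics/ov.png",np.hstack(o))
n,b=onz("top",(320+29/4-.5,225+(515-400)/4-.5),7),onz("top",(320+320/4-.5,225+(447-400)/4-.5),7)
print("nose,tail",n,b,np.linalg.norm(n-b))
E
python3 b.py
```

```text
[ 6.06918257e+02  1.17426060e+02  8.28709035e+01 -2.92786528e-01] [[2.0, 0.6], [-0.5, 0.1], [-0.2, -1.7], [0.1, 0.1], [-1.2, -0.5], [-2.1, 0.5], [0.0, 0.2], [0.5, -1.9]]
nose,tail [ 480.00666758 -158.50995433    7.        ] [ 527.9411237  -366.04656364    7.        ] 213.00036687321767
```

View pics/ov.png

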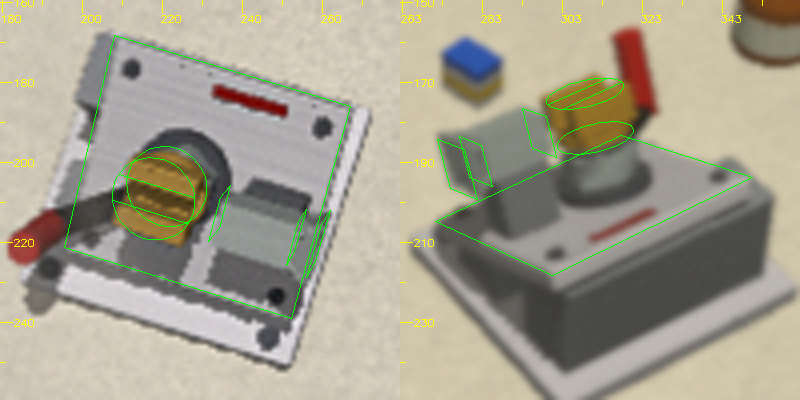

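```bash
cat > m.py <<'E'
from fit import *
from scipy.optimize import minimize
p0=np.load("p.npy"); s=6
BX={"top":(180,160),"scene":(263,150)}
th=np.linspace(0,2*np.pi,72,endpoint=False)
def cyl(z0,z1,f=lambda x:x==x,R=26):
    q=np.c_[R*np.cos(th),R*np.sin(th)]; q=q[f(q[:,0])]; return np.vstack([np.c_[q,0*q[:,0]+z] for z in(z0,z1)])
def box(y0,y1,a,b): return np.array([(i*h,y,60+j*h) for y,h in((y0,a),(y1,b)) for i in(-1,1) for j in(-1,1)])
brass=[cyl(40,48),cyl(40,72,lambda x:x>8.5),cyl(40,72,lambda x:x<-8.5)]
tube=[box(-90,-40,14.5,14.5),box(-104,-90,17.5,14.5)]
def ren(c,p,parts):
    m=np.zeros((100*s,100*s),np.uint8)
    for q in parts:
        uv=((proj(c,W(p,q))-BX[c]+.5)*s*16).astype(np.int32)
        cv2.fillConvexPoly(m,cv2.convexHull(uv),255,shift=4)
    return cv2.resize(m,(100,100),interpolation=cv2.INTER_AREA)/255.
M={}
for c,(x,y) in BX.items():
    im=cv2.imread(f"pics/{c}0.png")[y:y+100,x:x+100].astype(float); B,G,R=np.moveaxis(im,2,0)
    br=(R-B)/(R+B+1)
    M[c,"b"]=np.clip((br-.2)/.25,0,1)*(G/(R+1)>.5); M[c,"t"]=((G-(R+B)/2)/(G+1)>.02)*(abs(R-B)/(G+1)<.12)*1.
    # keep blob near model
    for k,pt in(("b",brass),("t",tube)): M[c,k]*=cv2.dilate(ren(c,p0,pt),np.ones((9,9)))>0
def cost(p,ks="bt"):
    e=0
    for c in BX:
        for k,pt in(("b",brass),("t",tube)):
            if k in ks: e+=(abs(cv2.GaussianBlur(ren(c,p,pt)-M[c,k],(0,0),1))).sum()
    return e
if __name__=="__main__":
    for c in BX: print(c,{k:(M[c,k].sum().round(),ren(c,p0,pt).sum().round()) for k,pt in(("b",brass),("t",tube))})
    for ks in("b","bt"):
        r=minimize(cost,p0,args=(ks,),method="Nelder-Mead",options=dict(initial_simplex=p0+np.vstack([np.zeros(4),np.diag([6,6,6,.08])]),xatol=.05,fatol=.01,maxiter=400)); print(ks,r.x.round(3),cost(p0,ks),r.fun)
    p=r.x; np.save("p2.npy",p); o=[];o2=[]
    for c,(x0,y0) in BX.items():
        g=crop(cv2.imread(f"pics/{c}0.png"),x0,y0,100,100,4)
        for q in tube+brass+[np.array([(75,65,0),(75,-95,0),(-75,-95,0),(-75,65,0.)])]:
            cv2.polylines(g,[cv2.convexHull(((proj(c,W(p,q))-[x0,y0]+.5)*4).astype(np.int32))],True,(0,255,0),1)
        o.append(g); o2.append(cv2.resize(np.dstack([M[c,"b"],M[c,"t"],0*M[c,"t"]])*255,None,fx=2,fy=2).astype(np.uint8)); o2.append(np.zeros((200,200,3),np.uint8))
    cv2.imwrite("pics/ov2.png",np.vstack([np.hstack(o),np.hstack(o2)]))
E
python3 m.py
```

```text
top {'b': (np.float64(375.0), np.float64(411.0)), 't': (np.float64(333.0), np.float64(416.0))}
scene {'b': (np.float64(318.0), np.float64(329.0)), 't': (np.float64(472.0), np.float64(407.0))}
b [ 6.05960e+02  1.17772e+02  8.47700e+01 -2.58000e-01] 136.4067919713624 130.16255518563742
bt [ 6.05503e+02  1.17460e+02  8.29190e+01 -3.01000e-01] 379.31466023460507 354.7887387176577
```

View pics/ov2.png

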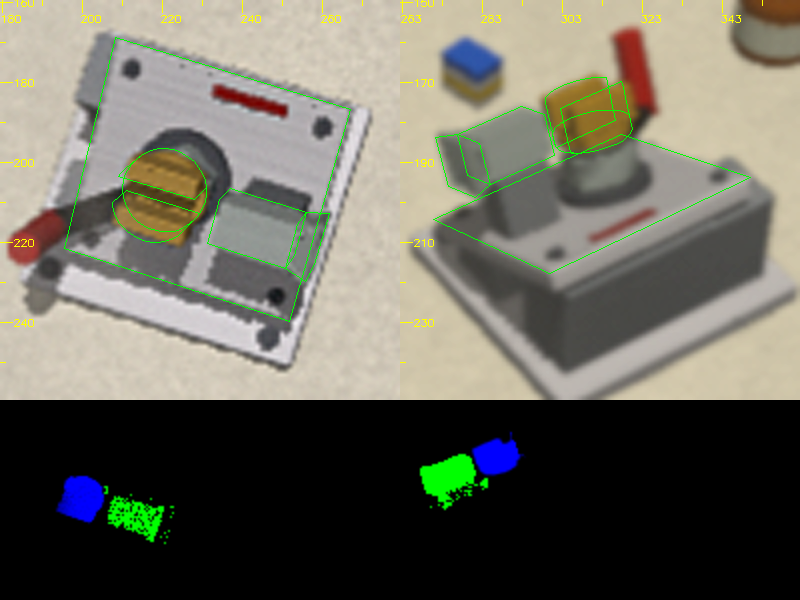

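Both fits agree on the deck: about (605.6, 117.4, 83), yaw about -0.297. The crop confirms the near bar: blue tail at top pixel (399,236), nose at (327,253), measured length 213 mm against 210. Next come the motion helper and the approach.

```bash
cat > h.py <<'E'
from fit import *
from plant import r
P=np.array([605.6,117.4,83,-.297]); D=dR(P[3])
RD=np.c_[D[:,1],D[:,0],-D[:,2]]     # tool: x=deck y, y=deck x, z=-deck z
def RB(a): u=np.array([np.cos(a),np.sin(a),0]); z=np.array([0,0,-1.]); return np.c_[u,np.cross(z,u),z]
def plan(wp,st=None):
    s=r.read_state() if st is None else st; p,R=s["ee_pos"],s["tool_rot"]
    for q,Q in wp:
        d=R.T@(np.array(q)-p); w=Ro.from_matrix(R.T@Q).as_rotvec(); n=int(np.ceil(max(np.linalg.norm(d)/248,np.linalg.norm(w)/.74)))
        for i in range(n):
            f=1/(n-i); Rn=R@Ro.from_rotvec(w/n).as_matrix(); dd=R.T@(np.array(q)-p)*f
            print((dd/300).round(3).tolist(),(w/n/np.pi).round(3).tolist()); p=p+R@dd; R=Rn
E
python3 - <<'E'
from h import *
for n,uv,z in(("jar",(120,223),85),("cass",(190,279),36)): print(n,onz("top",uv,z).round())
m=np.array([504,-262.3]);a=np.arctan2(207.5,-48); u=np.array([np.cos(a),np.sin(a)]); g=m-80*u; print(g,a)
plan([((480,100,260),RB(a-.4)),((*g,140),RB(a)),((*g,3),RB(a))])
print("home TCP",W(P,(0,-145,56)),"pre",W(P,(0,-290,56)),"lever",W(P,(-58,69,36)));print(RD)
E
```

```text
jar [550. 394.  85.]
cass [407. 212.  36.]
[ 522.02990775 -340.24178871] 1.7981230649985858
[-0.462, -0.379, -0.032] [-0.0, 0.0, 0.148]
[-0.583, -0.132, -0.032] [-0.0, 0.0, 0.148]
[-0.58, 0.143, -0.032] [-0.0, 0.0, 0.148]
[-0.711, 0.195, 0.2] [0.0, 0.0, -0.064]
[-0.735, 0.05, 0.2] [0.0, 0.0, -0.064]
[-0.0, -0.0, 0.457] [-0.0, -0.0, -0.0]
home TCP [[540.53486529 -14.32561358 133.75323607]] pre [[ 498.1001989  -152.97733224  133.75323607]] lever [[560.98043701 203.21513727  91.11522115]]
[[ 0.29265287  0.8666285   0.40411551]
 [ 0.95621875 -0.26523358 -0.12368045]
 [ 0.          0.42261826 -0.90630779]]
```

Request:
{"op": "drive_tool", "data": {
  "moves": [
    [-0.462,-0.379,-0.032,0,0,0.148],
    [-0.462,-0.379,-0.032,0,0,0.148],
    [-0.462,-0.379,-0.032,0,0,0.148],
    [-0.462,-0.379,-0.032,0,0,0.148],
    [-0.462,-0.379,-0.032,0,0,0.148]
  ],
  "claw": 0.7,
  "force": 80
}}

```text
time: 1.4
ee_pos: [299.1, 405.8, 241.2]
tool_rot: [[-0.682, 0.731, 0.001], [0.731, 0.682, -0.001], [-0.001, -0.0, -1.0]]
ft_force: [-0.5, 1.5, 0.4]
width: 59.7
```

Request:
{"op": "drive_tool", "data": {
  "moves": [
    [-0.583,-0.132,-0.032,0,0,0.148],
    [-0.583,-0.132,-0.032,0,0,0.148],
    [-0.583,-0.132,-0.032,0,0,0.148],
    [-0.583,-0.132,-0.032,0,0,0.148],
    [-0.583,-0.132,-0.032,0,0,0.148]
  ]
}}

```text
time: 1.9
ee_pos: [390.5, 252.4, 250.9]
tool_rot: [[-0.282, 0.959, 0.002], [0.959, 0.282, -0.0], [-0.001, 0.001, -1.0]]
ft_force: [0.5, 0.3, 0.1]
width: 60.0
```

Request:
{"op": "drive_tool", "data": {
  "moves": [
    [-0.58,0.143,-0.032,0,0,0.148],
    [-0.58,0.143,-0.032,0,0,0.148],
    [-0.58,0.143,-0.032,0,0,0.148],
    [-0.58,0.143,-0.032,0,0,0.148],
    [-0.58,0.143,-0.032,0,0,0.148]
  ]
}}

```text
time: 2.4
ee_pos: [481.8, 98.2, 260.4]
tool_rot: [[0.177, 0.984, 0.002], [0.984, -0.177, -0.0], [-0.0, 0.002, -1.0]]
ft_force: [-0.8, 0.9, -0.2]
width: 59.8
```

Request:
{"op": "drive_tool", "data": {
  "moves": [
    [-0.711,0.195,0.2,0,0,-0.064],
    [-0.711,0.195,0.2,0,0,-0.064],
    [-0.711,0.195,0.2,0,0,-0.064],
    [-0.711,0.195,0.2,0,0,-0.064],
    [-0.711,0.195,0.2,0,0,-0.064]
  ]
}}

```text
time: 2.9
ee_pos: [499.8, -121.1, 199.3]
tool_rot: [[-0.026, 1.0, -0.0], [1.0, 0.026, 0.001], [0.001, -0.0, -1.0]]
ft_force: [0.5, -0.2, -0.0]
width: 59.7
```

Request:
{"op": "drive_tool", "data": {
  "moves": [
    [-0.735,0.05,0.2,0,0,-0.064],
    [-0.735,0.05,0.2,0,0,-0.064],
    [-0.735,0.05,0.2,0,0,-0.064],
    [-0.735,0.05,0.2,0,0,-0.064],
    [-0.735,0.05,0.2,0,0,-0.064]
  ]
}}

```text
time: 3.4
ee_pos: [521.4, -341.8, 138.9]
tool_rot: [[-0.225, 0.974, 0.0], [0.974, 0.225, 0.0], [0.0, 0.0, -1.0]]
ft_force: [0.1, 0.3, 0.3]
width: 59.8
```

Over the blue end, as planned. I go straight down 136 mm, then close.

Request:
{"op": "drive_tool", "data": {
  "moves": [
    [0,0,0.15,0,0,0],
    [0,0,0.27,0,0,0],
    [0,0,0.37,0,0,0],
    [0,0,0.43,0,0,0],
    [0,0,0.454,0,0,0]
  ]
}}

```text
time: 3.9
ee_pos: [519.9, -337.6, 1.5]
tool_rot: [[-0.226, 0.974, -0.003], [0.974, 0.226, 0.003], [0.004, -0.002, -1.0]]
ft_force: [-0.5, 0.4, 0.0]
width: 59.8
```

Request:
{"op": "drive_tool", "data": {
  "moves": [
    [0,0,0,0,0,0],
    [0,0,0,0,0,0],
    [0,0,0,0,0,0],
    [0,0,0,0,0,0],
    [0,0,0,0,0,0]
  ],
  "claw": 0,
  "force": 90
}}

```text
time: 4.4
ee_pos: [521.4, -341.2, 5.7]
tool_rot: [[-0.224, 0.975, 0.003], [0.975, 0.224, -0.002], [-0.002, 0.002, -1.0]]
ft_force: [1.2, 1.7, 7.0]
width: 11.0
```

Request:
{"op": "drive_tool", "data": {
  "moves": [
    [0,0,0,0,0,0],
    [0,0,-0.1,0,0,0],
    [0,0,-0.23,0,0,0],
    [0,0,-0.36,0,0,0],
    [0,0,-0.5,0,0,0]
  ]
}}

```text
time: 4.9
ee_pos: [519.6, -340.5, 155.5]
tool_rot: [[-0.224, 0.975, -0.0], [0.975, 0.224, 0.0], [0.0, -0.0, -1.0]]
ft_force: [0.8, 0.1, -0.4]
width: 10.7
```

```bash
cat > see.py <<'E'
import sys
from h import *
n=sys.argv[1]; bx=[int(v) for v in sys.argv[2:10]]
o=[]
for c,(x,y,w,h) in(("top",bx[:4]),("scene",bx[4:])):
    im=imaging.capture(c)[:,:,::-1].copy(); cv2.imwrite(f"pics/{c}_{n}.png",im); o.append(cv2.resize(crop(im,x,y,w,h,4),(400,int(400*h/w))))
H=max(i.shape[0] for i in o); cv2.imwrite(f"pics/v_{n}.png",np.hstack([cv2.copyMakeBorder(i,0,H-i.shape[0],0,0,0) for i in o]))
E
python3 see.py lift 300 180 120 120 130 190 120 120; python3 -c "
from h import *
print(r.read_state()['width'],r.read_state()['time'],proj('top',[[504,-262,160]]),proj('scene',[[504,-262,160]]))"
```

```text
10.823995650706975 5.0 [[377.86247746 239.70220138]] [[178.85161266 241.73417677]]
```

View pics/v_lift.png

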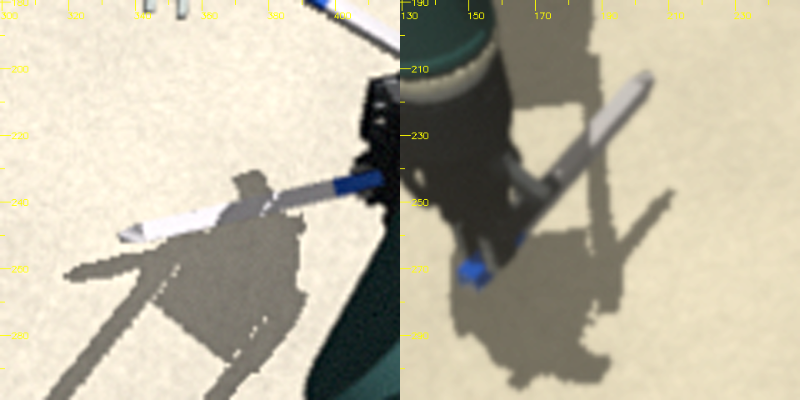

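```bash
cat >> h.py <<'E'
def tri(a,b):
    C1,d1=ray("top",a);C2,d2=ray("scene",b); s=np.linalg.lstsq(np.c_[d1,-d2],C2-C1,rcond=None)[0]; x,y=C1+s[0]*d1,C2+s[1]*d2; return (x+y)/2,np.linalg.norm(x-y)
E
python3 - <<'E'
from h import *
X,e=tri((336.1,250.3),(204.8,211.8)); s=r.read_state(); print(X,e,s["ee_pos"],"nose in tool",s["tool_rot"].T@(X-s["ee_pos"]))
plan([(W(P,(0,-320,60))[0]+[0,0,60],RD),(W(P,(0,-305,56))[0],RD)])
print(proj("top",s["ee_pos"]+s["tool_rot"]@[185,0,-4]),proj("scene",s["ee_pos"]+s["tool_rot"]@[185,0,-4]))
E
```

```text
[ 479.34330439 -158.95952426  160.24990131] 2.9321271042340395 [ 523.57311966 -343.70726243  160.97378856] nose in tool [189.95869777  -1.67211239  -1.19352938]
[0.554, 0.006, -0.127] [-0.133, -0.034, 0.164]
[0.05, -0.085, 0.195] [0.0, 0.0, 0.0]
[[337.65682172 248.67438847]] [[203.49999514 212.506746  ]]
```

```bash
cat >> h.py <<'E'
def app(p,R,row):
    row=np.array(row,float); return p+R@row[:3]*300,R@Ro.from_rotvec(row[3:]*np.pi).as_matrix()
def load(): z=np.load("C.npz"); return z["p"],z["R"]
def plan(wp,n=None):
    p,R=load()
    for q,Q in wp:
        d=R.T@(np.array(q)-p); w=Ro.from_matrix(R.T@Q).as_rotvec(); k=n or int(np.ceil(max(np.linalg.norm(d)/248,np.linalg.norm(w)/.74)))
        for i in range(k):
            row=np.r_[R.T@(np.array(q)-p)/(k-i)/300,Ro.from_matrix(R.T@Q).as_rotvec()/(k-i)/np.pi].round(3); print((row+0).tolist()); p,R=app(p,R,row)
    np.savez("C.npz",p=p,R=R)
def stat():
    s=r.read_state(); p,R=load(); print("t",s["time"],"meas-cmd",(s["ee_pos"]-p).round(1),"rot",(R.T@Ro.from_matrix(s["tool_rot"]@R.T).as_rotvec()).round(3),"F",s["ft_force"].round(1),"w",round(s["width"],1)); return s
E
python3 - <<'E'
from h import *
s0=np.array([206.744,563.223,231.267]); 
j=RB(np.arctan2(.3446,-.93875)); p,R=s0,j
for row in([-0.462,-0.379,-0.032,0,0,.148],[-0.583,-0.132,-0.032,0,0,.148],[-0.58,0.143,-0.032,0,0,.148],[-0.711,0.195,0.2,0,0,-.064],[-0.735,0.05,0.2,0,0,-.064],[0,0,.454,0,0,0],[0,0,-.5,0,0,0]): p,R=app(p,R,row)
np.savez("C.npz",p=p,R=R); print(p); stat()
plan([(W(P,(0,-320,60))[0]+[0,0,60],RD)])
E
```

```text
[ 520.0831763  -340.72415807  153.867     ]
t 5.0 meas-cmd [ 3.5 -3.   7.1] rot [-0.007 -0.01   0.   ] F [ 0.4 -0.3 -0.7] w 10.8
[0.543, 0.014, -0.145, -0.136, -0.036, 0.164]
```

Request:
{"op": "drive_tool", "data": {
  "moves": [
    [0.109,0.003,-0.029,-0.027,-0.007,0.033],
    [0.217,0.006,-0.058,-0.054,-0.014,0.066],
    [0.326,0.008,-0.087,-0.082,-0.022,0.098],
    [0.434,0.011,-0.116,-0.109,-0.029,0.131],
    [0.543,0.014,-0.145,-0.136,-0.036,0.164]
  ]
}}

```text
time: 5.5
ee_pos: [486.4, -180.2, 197.6]
tool_rot: [[0.298, 0.863, 0.407], [0.955, -0.271, -0.125], [0.003, 0.426, -0.905]]
ft_force: [0.8, 0.8, -0.9]
width: 10.9
```

Request:
{"op": "drive_tool", "data": {
  "moves": [
    [0,0,0,0,0,0],
    [0,0,0,0,0,0],
    [0,0,0,0,0,0],
    [0,0,0,0,0,0],
    [0,0,0,0,0,0]
  ]
}}

```text
time: 6.0
ee_pos: [488.5, -182.2, 197.5]
tool_rot: [[0.293, 0.866, 0.405], [0.956, -0.266, -0.123], [0.001, 0.423, -0.906]]
ft_force: [-0.4, -0.2, -1.3]
width: 10.7
```

```bash
python3 - <<'E'
from h import *
s=stat(); print(s["tool_rot"].round(3).tolist()); p,R=load(); print(p,(R.T@RD).round(3).tolist())
plan([(W(P,(0,-305,56))[0],RD)]); stat()
E
```

```text
t 6.0 meas-cmd [ 0.9 -1.2  0.2] rot [-0.    -0.001  0.   ] F [-0.4 -0.2 -1.3] w 10.7
[[0.293, 0.866, 0.405], [0.956, -0.266, -0.123], [0.001, 0.423, -0.906]]
[ 487.63515927 -181.03328109  197.367     ] [[1.0, 0.001, -0.001], [-0.001, 1.0, -0.001], [0.001, 0.001, 1.0]]
[0.049, -0.084, 0.195, 0.0, 0.0, 0.0]
t 6.0 meas-cmd [ -5.3 -14.7  63.8] rot [-0.    -0.001  0.   ] F [-0.4 -0.2 -1.3] w 10.7
```

Request:
{"op": "drive_tool", "data": {
  "moves": [
    [0.01,-0.017,0.039,0,0,0],
    [0.02,-0.034,0.078,0,0,0],
    [0.03,-0.05,0.117,0,0,0],
    [0.04,-0.067,0.156,0,0,0],
    [0.049,-0.084,0.195,0,0,0]
  ]
}}

```text
time: 6.5
ee_pos: [494.5, -168.1, 133.2]
tool_rot: [[0.293, 0.866, 0.405], [0.956, -0.266, -0.123], [0.001, 0.423, -0.906]]
ft_force: [0.2, 0.6, -1.7]
width: 10.9
```

Request:
{"op": "drive_tool", "data": {
  "moves": [
    [0,0,0,0,0,0],
    [0,0,0,0,0,0],
    [0,0,0,0,0,0],
    [0,0,0,0,0,0],
    [0,0,0,0,0,0]
  ]
}}

```text
time: 7.0
ee_pos: [494.2, -167.8, 134.5]
tool_rot: [[0.293, 0.866, 0.406], [0.956, -0.266, -0.124], [0.001, 0.424, -0.905]]
ft_force: [-0.3, 0.2, -1.8]
width: 11.1
```

```bash
python3 see.py pre 210 170 120 120 210 150 120 120; python3 -c "
from h import *
stat()
for c in('top','scene'): print(proj(c,W(P,[(0,-118,60),(0,-104,60)])))"
```

```text
t 7.1 meas-cmd [ 0.2 -0.2  0.5] rot [-0.001 -0.    -0.   ] F [-0.1  0.8 -0.4] w 10.9
[[264.43802824 222.73410204]
 [259.01862631 221.04987655]]
[[271.86507571 193.5477673 ]
 [276.45031257 191.49896122]]
```

View pics/v_pre.png

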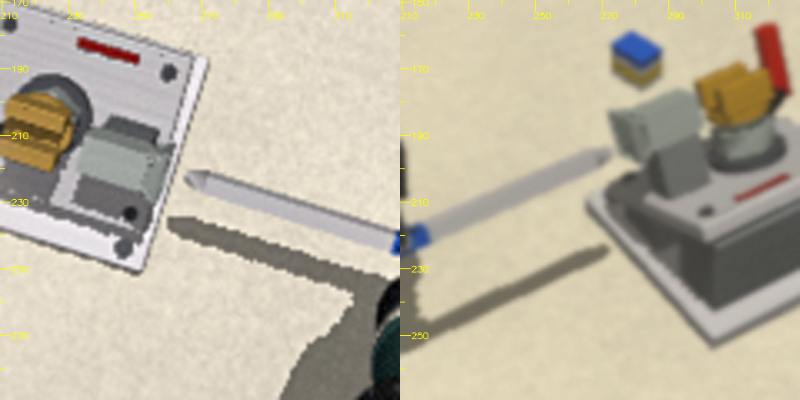

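```bash
cat > z.py <<'E'
from h import *
p=P.copy()
s=r.read_state(); o=[]
for c,x,y in(("top",228,193),("scene",252,168)):
    im=cv2.imread(f"pics/{c}_pre.png"); S=8
    g=crop(im,x,y,50,50,S); 
    dr=lambda q,col:cv2.polylines(g,[((proj(c,q)-[x,y]+.5)*S).astype(np.int32)],True,col,1)
    for yy,h in((-104,17.5),(-90,14.5),(-40,14.5)): dr(W(p,[(h,yy,60+h),(h,yy,60-h),(-h,yy,60-h),(-h,yy,60+h)]),(0,255,0))
    for L,h in((185,3.5),(169,7),(110,7)): dr(s["ee_pos"]+np.array([(L,a*h,b*h-4) for a,b in((1,1),(1,-1),(-1,-1),(-1,1))])@s["tool_rot"].T,(0,0,255))
    o.append(g)
cv2.imwrite("pics/z.png",np.hstack(o))
E
python3 z.py
```

```text
(no output)
```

View pics/z.png

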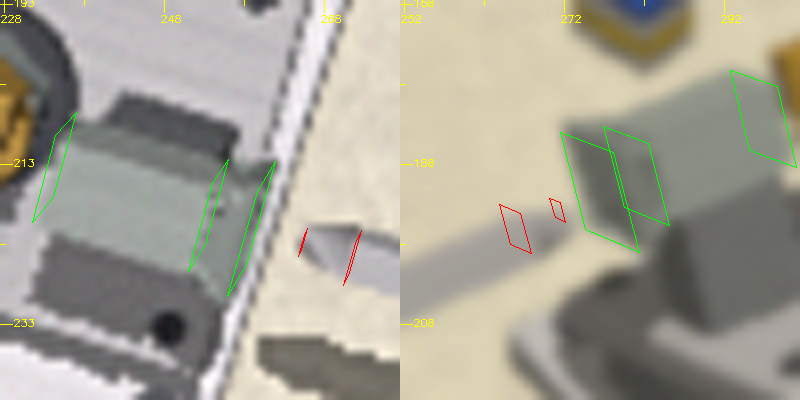

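```bash
cat > bar.py <<'E'
import sys
from h import *
def axis(c,n,s,L0,L1,dz=-4):
    a=cv2.imread(f"pics/{c}_{n}.png").astype(int);b=cv2.imread(f"pics/{c}0.png").astype(int); d=abs(a-b).max(2)>22
    out=[]
    for L in np.arange(L0,L1,4):
        q=proj(c,s["ee_pos"]+s["tool_rot"]@np.array([[L,0,dz],[L+4,0,dz]]).T.T[0]) if 0 else proj(c,s["ee_pos"]+np.array([[L,0,dz],[L+4,0,dz]])@s["tool_rot"].T)
        t=q[1]-q[0]; t/=np.linalg.norm(t); nn=np.array([-t[1],t[0]]); o=np.arange(-7,7.01,.1); pts=q[0]+o[:,None]*nn
        v=cv2.remap(d.astype(np.float32),pts[:,0].astype(np.float32)[None],pts[:,1].astype(np.float32)[None],1)[0]>.5
        if v.any(): out.append((L,o[v].min(),o[v].max(),q[0]+nn*(o[v].min()+o[v].max())/2,nn))
    return out
if __name__=="__main__":
    s=r.read_state(); ob={c:axis(c,sys.argv[1],s,70,165) for c in("top","scene")}
    for c in ob: print(c,[(int(L),round(a,1),round(b,1)) for L,a,b,_,_ in ob[c]][::4])
    def f(x): # offsets y,z at L=0 and at L=185
        return np.concatenate([[((proj(c,s["ee_pos"]+s["tool_rot"]@np.array([L,x[0]+(x[1]-x[0])*L/185,x[2]+(x[3]-x[2])*L/185]))[0]-m)@n) for L,_,_,m,n in ob[c]] for c in ob])
    z=least_squares(f,[0,0,-4,-4],loss="soft_l1",f_scale=.3); print("y0,y185,z0,z185",z.x.round(1),"rms",np.sqrt((z.fun**2).mean()))
E
python3 bar.py pre; python3 bar.py lift 2>&1|tail -1
```

```text
top [(70, np.float64(2.4), np.float64(3.3)), (86, np.float64(2.4), np.float64(3.4)), (102, np.float64(2.3), np.float64(3.7)), (118, np.float64(1.6), np.float64(3.5)), (134, np.float64(2.7), np.float64(3.6)), (150, np.float64(2.1), np.float64(3.6))]
scene [(70, np.float64(-0.9), np.float64(4.5)), (86, np.float64(-1.4), np.float64(4.0)), (102, np.float64(-0.8), np.float64(4.5)), (118, np.float64(-1.4), np.float64(3.9)), (134, np.float64(-0.9), np.float64(4.4)), (150, np.float64(-0.7), np.float64(4.5))]
y0,y185,z0,z185 [ 6.4  7.6 -3.2 -2. ] rms 0.19063962917119903
y0,y185,z0,z185 [ 0.  0. -4. -4.] rms 2.7144334933132878e-14
```

```bash
python3 - <<'E'
from h import *
s=r.read_state()
B0=s["ee_pos"]+s["tool_rot"]@[120,0,-4]; T0=W(P,(0,-80,60))[0]
def J(X):
    out=[]
    for c in("top","scene"):
        q=proj(c,[X,X+D[:,1]*4]);t=q[1]-q[0];t/=np.linalg.norm(t);n=np.array([-t[1],t[0]])
        out.append([((proj(c,X+D[:,i]*5)[0]-q[0])@n)/5 for i in(0,2)]); print(c,n.round(2))
    return np.array(out)
for nm,X,o in(("bar",B0,(.2,1.7)),("bar2",B0,(0,1.7)),("tube",T0,(0,-.8))): A=J(X); print(nm,A.round(3).tolist(),"dx,dz",np.linalg.solve(A,o).round(1), "deck",((X-P[:3])@D).round(1))
E
```

```text
top [ 0.3  -0.96]
scene [0.41 0.91]
bar [[0.388, -0.127], [0.154, -0.37]] dx,dz [-1.1 -5.1] deck [   0.6 -185.2   60.4]
top [ 0.3  -0.96]
scene [0.41 0.91]
bar2 [[0.388, -0.127], [0.154, -0.37]] dx,dz [-1.7 -5.3] deck [   0.6 -185.2   60.4]
top [ 0.3  -0.95]
scene [0.41 0.91]
tube [[0.386, -0.126], [0.149, -0.358]] dx,dz [0.8 2.6] deck [  0. -80.  60.]
```

```bash
python3 - <<'E'
from h import *
plan([(W(P,(2,-305,62))[0],RD),(W(P,(2,-280,62))[0],RD)])
E
```

```text
[0.0, 0.006, -0.02, 0.0, 0.0, 0.0]
[0.084, 0.0, 0.0, 0.0, 0.0, 0.0]
```

Request:
{"op": "drive_tool", "data": {
  "moves": [
    [0,0.006,-0.02,0,0,0],
    [0,0.006,-0.02,0,0,0],
    [0,0.006,-0.02,0,0,0],
    [0,0.006,-0.02,0,0,0],
    [0,0.006,-0.02,0,0,0]
  ]
}}

```text
time: 7.6
ee_pos: [492.9, -167.2, 139.9]
tool_rot: [[0.293, 0.866, 0.405], [0.956, -0.266, -0.123], [0.001, 0.423, -0.906]]
ft_force: [0.1, 0.7, -0.6]
width: 10.6
```

Request:
{"op": "drive_tool", "data": {
  "moves": [
    [0.02,0,0,0,0,0],
    [0.04,0,0,0,0,0],
    [0.06,0,0,0,0,0],
    [0.084,0,0,0,0,0],
    [0.084,0,0,0,0,0]
  ]
}}

```text
time: 8.1
ee_pos: [500.2, -142.4, 139.7]
tool_rot: [[0.292, 0.867, 0.405], [0.956, -0.265, -0.122], [0.001, 0.423, -0.906]]
ft_force: [0.5, -0.6, -0.8]
width: 10.8
```

```bash
cat > f.py <<'E'
from h import *
import sys
s=stat(); p,R=load(); print("F tool",(s["tool_rot"].T@s["ft_force"]).round(1),"torque tool",(s["tool_rot"].T@s["wrist_torque"]).round(2),"lag tool",(R.T@(s["ee_pos"]-p)).round(1),"deck",((s["ee_pos"]-P[:3])@D).round(1))
if len(sys.argv)>1: plan([(W(P,[float(v) for v in sys.argv[1:4]])[0],RD)])
E
python3 f.py
```

```text
t 8.1 meas-cmd [-0.1  0.7 -0.2] rot [ 0.001  0.    -0.001] F [ 0.5 -0.6 -0.8] w 10.8
F tool [-0.4  0.3  1.1] torque tool [ 0.31 -0.09 -0.02] lag tool [ 0.6 -0.4  0.1] deck [   1.5 -279.3   61.9]
```

Request:
{"op": "drive_tool", "data": {
  "moves": [
    [0.013,0,0,0,0,0],
    [0.026,0,0,0,0,0],
    [0.04,0,0,0,0,0],
    [0.053,0,0,0,0,0],
    [0.067,0,0,0,0,0]
  ]
}}

```text
time: 8.6
ee_pos: [506.1, -123.7, 139.9]
tool_rot: [[0.293, 0.866, 0.405], [0.956, -0.265, -0.123], [0.001, 0.423, -0.906]]
ft_force: [-0.5, -1.6, -0.8]
width: 10.8
```

```bash
python3 - <<'E'
from h import *
p,R=load(); p,R=app(p,R,[.067,0,0,0,0,0]); np.savez("C.npz",p=p,R=R)
E
python3 f.py
```

```text
t 8.6 meas-cmd [-0.1  0.2 -0. ] rot [ 0. -0. -0.] F [-0.5 -1.6 -0.8] w 10.8
F tool [-1.6 -0.4  0.7] torque tool [ 0.46 -0.18 -0.16] lag tool [ 0.2 -0.1 -0. ] deck [   1.8 -259.6   62. ]
```

Request:
{"op": "drive_tool", "data": {
  "moves": [
    [0.02,0,0,0,0,0],
    [0.04,0,0,0,0,0],
    [0.06,0,0,0,0,0],
    [0.08,0,0,0,0,0],
    [0.1,0,0,0,0,0]
  ]
}}

```text
time: 9.1
ee_pos: [514.9, -94.7, 139.9]
tool_rot: [[0.293, 0.866, 0.405], [0.956, -0.266, -0.123], [0.001, 0.423, -0.906]]
ft_force: [-0.7, 0.2, -1.1]
width: 11.0
```

```bash
cat > ap.py <<'E'
from h import *
import sys
p,R=load(); p,R=app(p,R,[float(v) for v in sys.argv[1:7]]); np.savez("C.npz",p=p,R=R)
E
python3 ap.py .1 0 0 0 0 0; python3 f.py
```

```text
t 9.1 meas-cmd [-0.1  0.5 -0.1] rot [ 0.001 -0.    -0.   ] F [-0.7  0.2 -1.1] w 11.0
F tool [-0.  -1.1  0.7] torque tool [ 0.35 -0.11 -0.16] lag tool [ 0.5 -0.3 -0. ] deck [   1.7 -229.3   62. ]
```

```bash
python3 see.py in 195 170 100 100 240 150 100 100
```

```text
(no output)
```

View pics/v_in.png

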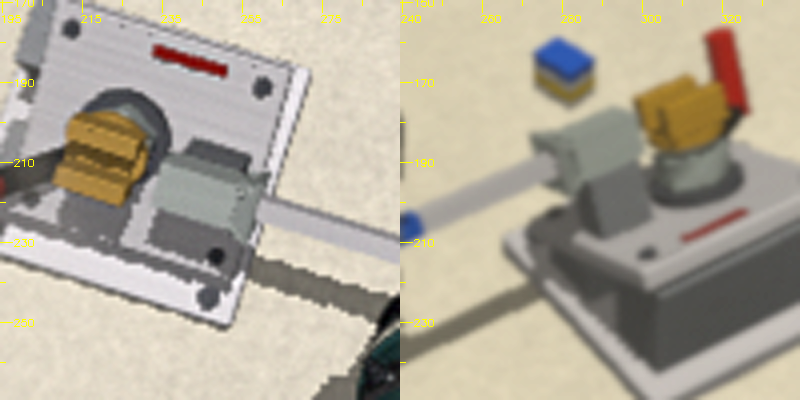

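The bar is inside the tube in both views: flare at top crop (255,195), scene crop (545,165). I keep feeding.

Request:
{"op": "drive_tool", "data": {
  "moves": [
    [0.02,0,0,0,0,0],
    [0.04,0,0,0,0,0],
    [0.06,0,0,0,0,0],
    [0.08,0,0,0,0,0],
    [0.1,0,0,0,0,0]
  ]
}}

```text
time: 9.7
ee_pos: [523.5, -66.3, 139.9]
tool_rot: [[0.293, 0.867, 0.404], [0.956, -0.266, -0.123], [0.001, 0.423, -0.906]]
ft_force: [-0.4, -0.7, -0.6]
width: 11.2
```

```bash
python3 ap.py .1 0 0 0 0 0; python3 f.py
```

```text
t 9.7 meas-cmd [-0.3  0.2 -0.2] rot [ 0.001 -0.    -0.   ] F [-0.4 -0.7 -0.6] w 11.2
F tool [-0.7 -0.5  0.5] torque tool [ 0.38 -0.19 -0.13] lag tool [ 0.1 -0.3  0. ] deck [   1.6 -199.7   62. ]
```

Request:
{"op": "drive_tool", "data": {
  "moves": [
    [0.02,0,0,0,0,0],
    [0.04,0,0,0,0,0],
    [0.06,0,0,0,0,0],
    [0.08,0,0,0,0,0],
    [0.1,0,0,0,0,0]
  ]
}}

```text
time: 10.2
ee_pos: [532.1, -37.7, 139.9]
tool_rot: [[0.293, 0.867, 0.404], [0.956, -0.266, -0.123], [0.001, 0.422, -0.906]]
ft_force: [-2.3, 0.2, -1.2]
width: 10.9
```

Request:
{"op": "drive_tool", "data": {
  "moves": [
    [0.015,0,0,0,0,0],
    [0.03,0,0,0,0,0],
    [0.045,0,0,0,0,0],
    [0.06,0,0,0,0,0],
    [0.08,0,0,0,0,0]
  ]
}}

```text
time: 10.7
ee_pos: [539.4, -14.6, 140.0]
tool_rot: [[0.293, 0.866, 0.404], [0.956, -0.266, -0.123], [0.001, 0.423, -0.906]]
ft_force: [-1.0, -0.5, -1.6]
width: 10.8
```

```bash
python3 ap.py .18 0 0 0 0 0; python3 f.py;  python3 see.py home 180 170 100 100 250 140 100 100
```

```text
t 10.7 meas-cmd [-0.2  0.2 -0.1] rot [ 0.001 -0.     0.   ] F [-1.  -0.5 -1.6] w 10.8
F tool [-0.7 -1.4  1.1] torque tool [ 0.57 -0.26 -0.24] lag tool [ 0.2 -0.3  0. ] deck [   1.7 -145.6   62.1]
```

View pics/v_home.png

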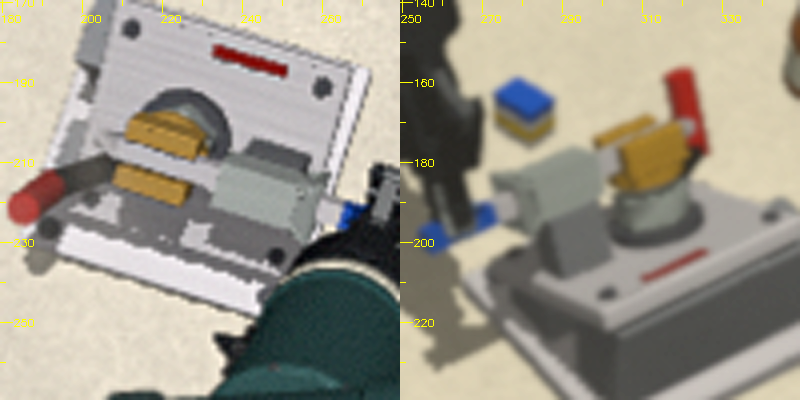

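Bar home: the nose shows past the head at top crop (100,140). I release, retreat, and measure the lever by triangulating the top of the red post.

Request:
{"op": "drive_tool", "data": {
  "moves": [
    [0,0,0,0,0,0],
    [0,0,0,0,0,0],
    [0,0,0,0,0,0],
    [0,0,0,0,0,0],
    [0,0,0,0,0,0]
  ],
  "claw": 0.7
}}

```text
time: 11.3
ee_pos: [539.8, -15.0, 140.4]
tool_rot: [[0.293, 0.866, 0.405], [0.956, -0.266, -0.123], [0.001, 0.424, -0.906]]
ft_force: [0.3, 1.1, 0.1]
width: 59.9
```

Request:
{"op": "drive_tool", "data": {
  "moves": [
    [0,0,-0.06,0,0,0],
    [0,0,-0.15,0,0,0],
    [0,0,-0.25,0,0,0],
    [0,0,-0.35,0,0,0],
    [0,0,-0.4,0,0,0]
  ]
}}

```text
time: 11.8
ee_pos: [491.0, 0.0, 251.3]
tool_rot: [[0.293, 0.865, 0.408], [0.956, -0.266, -0.123], [0.002, 0.426, -0.905]]
ft_force: [-0.1, -0.4, -0.5]
width: 59.8
```

```bash
python3 ap.py 0 0 -.4 0 0 0; python3 f.py; python3 - <<'E'
from h import *
X,e=tri((185.7,220.7),(319.3,158.4)); q=(X-P[:3])@D; print("deck",q,e,np.degrees(np.arctan2(q[1],q[0])),np.hypot(*q[:2]))
# fit angle to red masks
th=np.linspace(0,2*np.pi,24)
M={}
for c in("top","scene"):
    im=cv2.imread(f"pics/{c}0.png").astype(float);B,G,R=np.moveaxis(im,2,0); M[c]=((R>1.8*G)&(R>1.8*B)&(R>40)).astype(float)
    q=proj(c,W(P,(-55,72,50)))[0].astype(int); m=np.zeros_like(M[c]); m[q[1]-25:q[1]+25,q[0]-25:q[0]+25]=1; M[c]*=m; print(c,M[c].sum())
for z0 in(28,):
  res=[]
  for a in np.arange(95,140,2):
    e=[]
    for c in M:
        ce=90*np.array([np.cos(np.radians(a)),np.sin(np.radians(a))]); pts=np.vstack([np.c_[ce[0]+11*np.cos(th),ce[1]+11*np.sin(th),0*th+z] for z in(z0,78)])
        m=np.zeros((420,560),np.uint8); cv2.fillConvexPoly(m,cv2.convexHull((proj(c,W(P,pts))*16).astype(np.int32)),1,shift=4); e.append(abs(m-M[c]).sum())
    res.append((int(a),*[int(v) for v in e]))
  print(res)
E
```

```text
t 11.8 meas-cmd [0.  0.2 2.4] rot [-0.003  0.001  0.   ] F [-0.1 -0.4 -0.5] w 59.8
F tool [-0.4 -0.2  0.4] torque tool [ 0.19 -0.02 -0.04] lag tool [ 0.2  1.  -2.2] deck [   2.9 -145.8  184.3]
deck [-49.99361295  71.46470567  77.61473397] 1.6861559251503033 124.97496980700251 87.21562642505577
top 98.0
scene 108.0
[(95, 243, 295), (97, 248, 294), (99, 247, 291), (101, 247, 290), (103, 248, 290), (105, 247, 292), (107, 249, 292), (109, 245, 292), (111, 243, 269), (113, 238, 232), (115, 214, 195), (117, 178, 155), (119, 145, 117), (121, 111, 87), (123, 70, 76), (125, 48, 75), (127, 46, 77), (129, 55, 102), (131, 89, 142), (133, 130, 184), (135, 163, 225), (137, 197, 264), (139, 228, 283)]
```

```bash
python3 - <<'E'
from h import *
c=lambda a,z:W(P,(90*np.cos(np.radians(a)),90*np.sin(np.radians(a)),z))[0]
plan([(c(125,170),RD),(c(125,37),RD)])
for k,(a0,a1) in enumerate(((125,105),(105,85),(85,65),(65,48))):
    o=c(a0,37); print(k,[(RD.T@(c(a,37)-o)/300).round(3).tolist()[:2] for a in np.linspace(a0,a1,6)[1:]])
E
```

```text
[0.732, -0.179, 0.041, 0.0, 0.0, 0.0]
[0.0, 0.0, 0.443, 0.0, 0.0, 0.0]
0 [[0.011, 0.018], [0.022, 0.036], [0.03, 0.055], [0.038, 0.074], [0.044, 0.094]]
1 [[0.005, 0.02], [0.008, 0.041], [0.01, 0.062], [0.01, 0.083], [0.009, 0.104]]
2 [[-0.003, 0.021], [-0.007, 0.041], [-0.012, 0.062], [-0.019, 0.081], [-0.027, 0.101]]
3 [[-0.008, 0.016], [-0.017, 0.031], [-0.027, 0.046], [-0.037, 0.06], [-0.049, 0.074]]
```

Request:
{"op": "drive_tool", "data": {
  "moves": [
    [0.15,-0.036,0.008,0,0,0],
    [0.3,-0.072,0.016,0,0,0],
    [0.45,-0.108,0.025,0,0,0],
    [0.6,-0.144,0.033,0,0,0],
    [0.732,-0.179,0.041,0,0,0]
  ]
}}

```text
time: 12.3
ee_pos: [514.0, 225.0, 215.3]
tool_rot: [[0.292, 0.866, 0.406], [0.956, -0.265, -0.122], [0.002, 0.424, -0.906]]
ft_force: [0.5, -0.9, 0.1]
width: 59.8
```

Request:
{"op": "drive_tool", "data": {
  "moves": [
    [0,0,0,0,0,0],
    [0,0,0.08,0,0,0],
    [0,0,0.16,0,0,0],
    [0,0,0.22,0,0,0],
    [0,0,0.25,0,0,0]
  ]
}}

```text
time: 12.8
ee_pos: [543.7, 212.0, 145.9]
tool_rot: [[0.294, 0.867, 0.403], [0.956, -0.266, -0.124], [-0.0, 0.422, -0.907]]
ft_force: [-0.1, -0.5, -0.4]
width: 59.8
```

```bash
python3 -c "
from h import *
s=r.read_state(); print(((s['ee_pos']-P[:3])@D).round(1),s['ft_force'])"
```

```text
[-52.2  72.3  93.7] [-0.13563449 -0.46085495 -0.36900819]
```

Request:
{"op": "drive_tool", "data": {
  "moves": [
    [0,0,0.05,0,0,0],
    [0,0,0.1,0,0,0],
    [0,0,0.15,0,0,0],
    [0,0,0.193,0,0,0],
    [0,0,0.193,0,0,0]
  ]
}}

```text
time: 13.3
ee_pos: [567.3, 205.5, 93.0]
tool_rot: [[0.293, 0.867, 0.403], [0.956, -0.266, -0.124], [-0.001, 0.421, -0.907]]
ft_force: [-0.6, -0.3, -0.2]
width: 60.0
```

Request:
{"op": "drive_tool", "data": {
  "moves": [
    [0,0,0,0,0,0],
    [0,0,0,0,0,0],
    [0,0,0,0,0,0],
    [0,0,0,0,0,0],
    [0,0,0,0,0,0]
  ],
  "claw": 0,
  "force": 35
}}

```text
time: 13.8
ee_pos: [567.6, 206.7, 95.4]
tool_rot: [[0.292, 0.866, 0.406], [0.956, -0.266, -0.122], [0.002, 0.424, -0.906]]
ft_force: [-2.0, 2.1, 3.0]
width: 21.2
```

```bash
python3 f.py
```

```text
t 13.8 meas-cmd [0.1 0.4 0.6] rot [-0.001  0.001 -0.   ] F [-2.   2.1  3. ] w 21.2
F tool [ 1.5 -1.  -3.7] torque tool [ 0.39  0.19 -0.05] lag tool [ 0.4  0.2 -0.5] deck [-51.3  74.2  37.6]
```

Post gripped (21.2 mm against 22). I swing it clockwise along the arc.

Request:
{"op": "drive_tool", "data": {
  "moves": [
    [0.011,0.018,0,0,0,0],
    [0.022,0.036,0,0,0,0],
    [0.03,0.055,0,0,0,0],
    [0.038,0.074,0,0,0,0],
    [0.044,0.094,0,0,0,0]
  ]
}}

```text
time: 14.3
ee_pos: [594.0, 214.5, 106.1]
tool_rot: [[0.293, 0.867, 0.404], [0.956, -0.268, -0.118], [0.006, 0.42, -0.907]]
ft_force: [-10.0, 20.0, 1.6]
width: 20.8
```

```bash
python3 ap.py .044 .094 0 0 0 0; python3 f.py
```

```text
t 14.3 meas-cmd [-1.8  3.1 -0.7] rot [0.003 0.004 0.002] F [-10.   20.    1.6] w 20.8
F tool [ 16.2 -13.4  -7.9] torque tool [2.3  2.35 0.43] lag tool [ 2.4 -2.7 -0.5] deck [-26.   89.4  37.7]
```

Request:
{"op": "drive_tool", "data": {
  "moves": [
    [0.012,0.02,0,0,0,0],
    [0.018,0.041,0,0,0,0],
    [0.02,0.062,0,0,0,0],
    [0.02,0.083,0,0,0,0],
    [0.019,0.104,0,0,0,0]
  ]
}}

```text
time: 14.8
ee_pos: [623.6, 210.5, 119.8]
tool_rot: [[0.293, 0.867, 0.404], [0.956, -0.267, -0.12], [0.004, 0.422, -0.907]]
ft_force: [-8.3, 10.8, 1.1]
width: 21.3
```

```bash
python3 ap.py .019 .104 0 0 0 0; python3 f.py
```

```text
t 14.8 meas-cmd [-1.   1.9 -0.3] rot [0.002 0.002 0.001] F [-8.3 10.8  1.1] w 21.3
F tool [ 7.9 -9.6 -5.7] torque tool [1.67 1.31 0.73] lag tool [ 1.6 -1.5 -0.4] deck [ 6.4 94.3 37.6]
```

Request:
{"op": "drive_tool", "data": {
  "moves": [
    [-0.001,0.021,0,0,0,0],
    [-0.004,0.041,0,0,0,0],
    [-0.009,0.062,0,0,0,0],
    [-0.016,0.081,0,0,0,0],
    [-0.024,0.101,0,0,0,0]
  ]
}}

```text
time: 15.3
ee_pos: [647.7, 195.0, 132.5]
tool_rot: [[0.293, 0.867, 0.404], [0.956, -0.267, -0.121], [0.003, 0.421, -0.907]]
ft_force: [-5.7, 2.4, -0.1]
width: 21.3
```

```bash
python3 ap.py -.024 .101 0 0 0 0; python3 f.py
```

```text
t 15.3 meas-cmd [-0.9  1.4 -0.3] rot [0.002 0.001 0.001] F [-5.7  2.4 -0.1] w 21.3
F tool [ 0.6 -5.7 -2.5] torque tool [ 1.08 -0.05  0.21] lag tool [ 1.  -1.3 -0.3] deck [36.9 86.5 37.4]
```

Request:
{"op": "drive_tool", "data": {
  "moves": [
    [-0.008,0.016,0,0,0,0],
    [-0.017,0.031,0,0,0,0],
    [-0.027,0.046,0,0,0,0],
    [-0.037,0.06,0,0,0,0],
    [-0.049,0.074,0,0,0,0]
  ]
}}

```text
time: 15.8
ee_pos: [662.1, 174.7, 141.5]
tool_rot: [[0.294, 0.867, 0.403], [0.956, -0.267, -0.121], [0.002, 0.421, -0.907]]
ft_force: [-5.8, 3.5, 2.0]
width: 21.0
```

```bash
python3 ap.py -.049 .074 0 0 0 0; python3 f.py
```

```text
t 15.8 meas-cmd [-1.5  1.  -0.7] rot [0.003 0.001 0.001] F [-5.8  3.5  2. ] w 21.0
F tool [ 1.7 -5.1 -4.5] torque tool [0.86 0.55 0.21] lag tool [ 0.5 -1.9 -0.1] deck [58.5 71.3 37.3]
```

Request:
{"op": "drive_tool", "data": {
  "moves": [
    [-0.006,0.006,0,0,0,0],
    [-0.012,0.012,0,0,0,0],
    [-0.018,0.018,0,0,0,0],
    [-0.024,0.024,0,0,0,0],
    [-0.03,0.029,0,0,0,0]
  ]
}}

```text
time: 16.3
ee_pos: [666.0, 165.1, 144.5]
tool_rot: [[0.293, 0.868, 0.402], [0.956, -0.268, -0.12], [0.004, 0.419, -0.908]]
ft_force: [-10.3, 18.6, -1.8]
width: 21.4
```

```bash
python3 ap.py -.03 .029 0 0 0 0; python3 f.py
```

```text
t 16.3 meas-cmd [-2.5  2.4 -1.3] rot [0.005 0.002 0.002] F [-10.3  18.6  -1.8] w 21.4
F tool [ 14.7 -14.7  -4.8] torque tool [2.37 2.29 0.18] lag tool [ 1.5 -3.3 -0.1] deck [65.7 63.3 37.3]
```

Request:
{"op": "drive_tool", "data": {
  "moves": [
    [-0.004,0.004,0,0,0,0],
    [-0.008,0.008,0,0,0,0],
    [-0.01,0.01,0,0,0,0],
    [-0.01,0.01,0,0,0,0],
    [-0.01,0.01,0,0,0,0]
  ]
}}

```text
time: 16.8
ee_pos: [666.4, 164.4, 144.7]
tool_rot: [[0.293, 0.868, 0.401], [0.956, -0.269, -0.116], [0.007, 0.417, -0.909]]
ft_force: [-12.2, 25.0, -3.6]
width: 21.3
```

```bash
python3 ap.py -.01 .01 0 0 0 0; python3 f.py
```

```text
t 16.8 meas-cmd [-3.8  5.3 -2.4] rot [0.007 0.005 0.002] F [-12.2  25.   -3.6] w 21.3
F tool [ 20.3 -18.8  -4.5] torque tool [2.91 3.08 0.36] lag tool [ 3.9 -5.7 -0. ] deck [66.3 62.7 37.2]
```

Hard stop: force rose to 28 N with only about 1 mm of movement. I relieve the push, open, and retreat.

Request:
{"op": "drive_tool", "data": {
  "moves": [
    [0.01,-0.01,0,0,0,0],
    [0.01,-0.01,0,0,0,0],
    [0.01,-0.01,0,0,0,0],
    [0.01,-0.01,0,0,0,0],
    [0.01,-0.01,0,0,0,0]
  ],
  "claw": 0.6
}}

```text
time: 17.3
ee_pos: [668.9, 162.2, 146.2]
tool_rot: [[0.293, 0.866, 0.405], [0.956, -0.266, -0.123], [0.001, 0.424, -0.906]]
ft_force: [-0.6, -0.2, 0.2]
width: 51.2
```

Request:
{"op": "drive_tool", "data": {
  "moves": [
    [0,0,-0.06,0,0,0],
    [0,0,-0.14,0,0,0],
    [0,0,-0.24,0,0,0],
    [0,0,-0.34,0,0,0],
    [0,0,-0.44,0,0,0]
  ]
}}

```text
time: 17.8
ee_pos: [614.6, 178.5, 266.6]
tool_rot: [[0.293, 0.866, 0.405], [0.956, -0.266, -0.123], [0.001, 0.423, -0.906]]
ft_force: [0.3, 0.2, -0.8]
width: 51.3
```

Request:
{"op": "drive_tool", "data": {
  "moves": [
    [0.1,-0.1,-0.1,0,0,0],
    [0.2,-0.2,-0.2,0,0,0],
    [0.3,-0.3,-0.3,0,0,0],
    [0.4,-0.4,-0.4,0,0,0],
    [0.4,-0.4,-0.4,0,0,0]
  ]
}}

```text
time: 18.3
ee_pos: [496.1, 344.6, 325.9]
tool_rot: [[0.289, 0.866, 0.408], [0.957, -0.264, -0.118], [0.006, 0.424, -0.906]]
ft_force: [-0.1, -0.1, 0.5]
width: 51.3
```

```bash
python3 see.py end 180 160 100 100 250 140 100 100; python3 - <<'E'
from h import *
s=r.read_state(); print(s["time"],s["ee_pos"],s["ft_force"],s["width"])
th=np.linspace(0,2*np.pi,24);M={}
for c in("top","scene"):
    im=cv2.imread(f"pics/{c}_end.png").astype(float);B,G,R=np.moveaxis(im,2,0); M[c]=((R>1.8*G)&(R>1.8*B)&(R>40)).astype(float)
    q=proj(c,W(P,(62,62,50)))[0].astype(int); m=np.zeros_like(M[c]); m[q[1]-20:q[1]+20,q[0]-20:q[0]+20]=1; M[c]*=m
for a in range(36,60,2):
    e=[]
    for c in M:
        ce=90*np.array([np.cos(np.radians(a)),np.sin(np.radians(a))]); pts=np.vstack([np.c_[ce[0]+11*np.cos(th),ce[1]+11*np.sin(th),0*th+z] for z in(28,78)])
        m=np.zeros((420,560),np.uint8); cv2.fillConvexPoly(m,cv2.convexHull((proj(c,W(P,pts))*16).astype(np.int32)),1,shift=4); e.append(int(abs(m-M[c]).sum()))
    print(a,e,end=" ")
E
```

```text
18.4 [497.30987427 341.67958261 324.30842911] [ 0.15049364 -0.76264161 -0.04098993] 51.20581045630136
36 [92, 98] 38 [73, 75] 40 [52, 74] 42 [40, 79] 44 [38, 90] 46 [55, 89] 48 [74, 95] 50 [88, 99] 52 [106, 105] 54 [126, 114] 56 [143, 115] 58 [159, 124]
```

View pics/v_end.png

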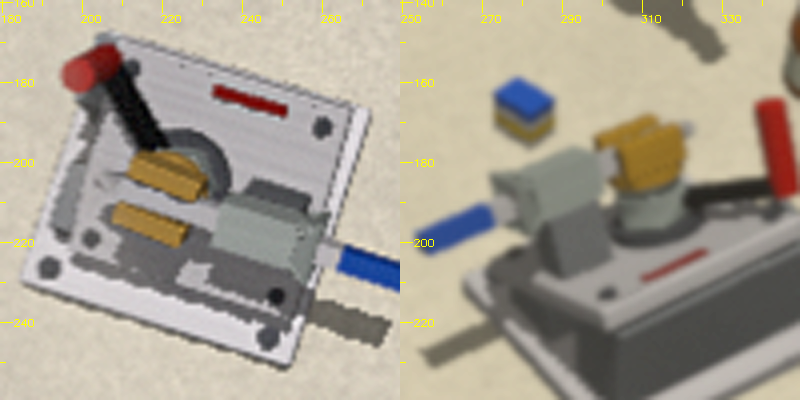

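```bash
python3 - <<'E'
from h import *
X,e=tri((204.5,204.8),(322,171.3)); print(((X-P[:3])@D).round(1),e)
for n in("jar","wrench","cassettes"): print(n,[[int(v) for v in d["rect"]] for d in find_in("top",n)][:2])
print(r.hand_in())
E
```

```text
[-0.9 39.8 59.5] 4.153168810025922Traceback (most recent call last):
  File "<stdin>", line 3, in <module>
NameError: name 'find_in' is not defined
```

```bash
python3 - <<'E'
from plant import r,find_in
for n in("jar","wrench","cassettes"): print(n,[[int(v) for v in d["rect"]] for d in find_in("top",n)][:2])
print(r.hand_in())
E
```

```text
jar [[105, 207, 136, 239]]
wrench [[343, 133, 358, 186], [193, 170, 235, 223]]
cassettes [[183, 270, 194, 289]]
the job is handed in; nothing more can be done
None
```

The bar is through the guide tube and the screw-head slot, the jam-nut lever is swung clockwise to its stop, and the job is handed in at about 18.5 s of the 61 s. No verdict comes back at hand-in, so these are my last checks:

- **Bar:** I used the one nearest the robot's base. Its nose came out at deck (-0.9, 39.8, 59.5) mm, so about 40 mm past the screw axis, and its blue end is outside the tube. The two cameras' sight lines for that point miss each other by about 4 mm, so read it as good to a few millimetres.
- **Jam nut:** The lever finished at about 43 degrees, which is about 1.4 rad on the nut after allowing the 0.1 rad screw play. The top camera's fit was best at 43 degrees and the scene camera's at about 40. The force rose to about 28 N with almost no further movement, which fits the hard stop. I did not measure the screw angle directly.
- **Bystanders:** The jar, wrench and cassettes show within about 3 pixels of their starting positions in the top view.
- **Gripper:** It is open and well clear, with no contact force.

The camera estimates of the bar and the tube disagreed by about 8 mm in deck z before insertion. I corrected 6 mm in z and 2 mm in x, and the bar then went in with almost no force.

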